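# Open the right safety-capped disinfectant bottle at the dentist's bench

## Robot

A 6-joint arm with a two-finger parallel gripper is mounted at the origin on the work surface. World frame = base frame: x ahead of the robot, y to its left, z up, the work surface at z = 0. Lengths are in m, angles in degrees, forces in N, time in s.
With the tool pointing down it reaches from about 0.325 to 0.875 m from the base axis. Payload 4.4 kg.
Tool frame: the origin (TCP) lies between the finger pads; the fingertips stand 14 mm ahead of it and the grasp point (between the pads) lies 5 mm behind it (nose_length is the distance from the TCP to the fingertips, in m); z points along the fingers, y is the line along which they close (so a half turn about z gives the same grasp; the last joint's range is limited). The gripper opens to 85 mm and grips with 20 to 120 N. Pads are 22 mm wide; open, the fingers measure 114 mm over their backs; the gripper's body (76 mm by 85 mm) begins 54 mm behind the grasp point. The pads swing forward as they close: fully open they stand 13 mm farther back than shut.
Start: joints at [66.205, 11.837, 88.321, -0, 79.842, -8.623], TCP at [0.15, 0.555, 0.245] pointing down, gripper open.
Joint ranges: [-156.59, 156.59], [-49.26, 127.26], [12.9, 141.05], [-63.56, 243.56], [4.71, 150.69], [-161.64, 161.64]. Speed limits (degrees/s): [159.86, 159.86, 180, 180, 180, 180].

## Interface

Orientations are given as a 3x3 rotation matrix whose columns are the frame's x, y, z axes.
In Python, from cell import * gives the robot as it stands.
- The arm moves only by the tool apply_moves, never from a script. Its argument "steps" is a list of rows, each an object with "linear": the shift along the tool's x, y, z in m, a list of three; "roll": the turn about the tool's z in rad. A call has 1 to 12 rows; each row is the pose to reach, as a shift and turn from the pose commanded when the call began, along the tool's axes at that moment; what a row does not reach only later rows make up. A row lasts 1/12 s, in which the tool goes at most 41.7 mm and 7.16 degrees, less where a joint would pass 70% of its speed; a pose out of reach is approached as far as the arm can. A call with a gripper value outside its range is refused whole. "hand" is the closure, from 0 (fully open) to 1 (shut), set as the call begins (left out, the last holds). The fingers move at their own pace and stop on an object; "grip_force" is the grip in N (left out, the last holds). Time passes only in rows, so rows that repeat a pose let the fingers close. It gives the time, the measured TCP pose, the force, the opening and the grip force at its end, in the units of the state.
- get_state(): the state, without advancing time (a new reading comes with each control period).
- camera(name): name is "side" or "top" or "wrist"; returns (picture, depth): 420x560x3 uint8, red, green, blue; 420x560 float32, m along the optical axis (not along the pixel's ray), 0 where there is no reading.
- camera_params(name): a dict with "intrinsics" (3x3 intrinsics, pixels), "T" (4x4, takes a point from camera to world coordinates). Camera axes: x right, y up, looking along -z (the intrinsics and any distortion apply to the point x, -y, -z); pixel columns grow to the right and rows downward; lengths in m; the calibration is good to about 2 mm. A picture is of the moment at which its call begins: read the wrist's pose just before it. camera_params takes no time and is no camera call; for the wrist camera it gives the pose at the moment of the call.
- close_job(): hands the job in; it is judged then, once.
The state is a dict: "clock": time; "q": joint angles; "qd": joint speeds; "tau": joint torques, N m; "eef_pos": TCP position; "eef_rot": TCP orientation; "contact_force": force on the tool from outside, world axes, zero at the start; "moment": the same for the moment, N m; "finger_gap": finger opening in m; "finger_force": force on a finger pad.
Only numpy, scipy, OpenCV 4.12 (cv2) and the standard library are available. Lean on these libraries where they do the work, as an engineer would, in place of code of your own. Each camera call takes 0.05 s, during which the arm holds its last target. There are 200 camera calls.

## Task

See what lies in the steel instrument tray: if it is the denture, open the round bottle (denture cleaner); if it is the extraction forceps, open the square bottle (instrument disinfectant). Press that bottle's safety cap down, twist it anticlockwise free while it is held down, and lift it off; finish still holding the cap in the gripper, level and still, a few centimetres clear above the mouth of its own bottle. That bottle stays standing about where it is, the other bottle stays shut, and the other things stay where they are.

Things in the scene. Friction and masses are not known exactly. Their poses are not given: they have to be found in the camera images.
- tray: Stainless steel instrument tray, 130 x 210 mm, rim 20 mm high, floor 4 mm thick, fixed to the bench. Origin: centre of its underside. Exactly one of denture and forceps lies in it (its origin within 30 mm of the tray's origin, seen from above); the other lies on the mat, at least 200 mm away.
- mat: Grey silicone bench mat, 140 x 210 x 4 mm, fixed to the bench. Origin: centre of its underside. The article that is not in the tray lies on it.
- denture: Upper full denture, pink base with a horseshoe of ivory teeth, about 62 x 67 x 19 mm, 30 g, loose. Origin: underside, middle of the arch.
- forceps: Steel extraction forceps (pliers shape), 145 mm long, 50 mm wide, 12 mm high, 150 g, loose, lying flat. Origin: underside, near the middle of its length.
- square_bottle: Square white plastic bottle, loose and full (0.68 to 0.94 kg), standing on the bench: body 90 x 90 mm to 108 mm height with rounded edges, sloping round shoulder from there (43 mm radius at 106 mm, 20 mm radius at 128 mm), then a neck of 31 mm diameter up to the mouth at 160 mm. Origin: centre of its underside, z up the bottle's axis. Its cap is square_cap.
- round_bottle: Round white plastic bottle, loose and full (0.68 to 0.94 kg), standing on the bench: 96 mm diameter to 106 mm height, sloping shoulder (44 mm radius at 112 mm, 20 mm radius at 128 mm), then a neck of 31 mm diameter up to the mouth at 160 mm. Origin: centre of its underside, z up the bottle's axis. Its cap is round_cap.
- square_cap: Safety cap of the square bottle: round, white, ribbed, 48 mm diameter, 28 mm high, 40 g, loose, about 1 mm of play on the neck. Origin: centre of its underside (lower edge of the skirt), z up; closed it lies 144.5 mm above the bottle's underside, the cap's top at 172.5 mm. Not pushed down it can neither turn nor lift; turned too little it stays caught and would lift the bottle. Opens as told for round_cap.
- round_cap: Safety cap of the round bottle, same as square_cap in size, origin and working. Both open so: push down 4 to 7 mm against a spring (5 N starts it, 11 N at 4 mm, 16 N at the stop at 7 mm), keep it down and turn it anticlockwise seen from above by about 63 degrees (free from 45 to 80, end stop at 84), then lift straight off; no thread.
- tumbler: Glass tumbler, 68 mm diameter, 95 mm high, loose, a bystander. Origin: centre of its underside.
- dish: Small glass dappen dish, 42 mm diameter, 22 mm high, loose, a bystander near the bottles. Origin: centre of its underside.
- cast: Cream plaster cast of a jaw, 58 x 64 mm, 34 mm high, loose, a bystander near the bottles. Origin: centre of its underside.
- bowl: Stainless steel mixing bowl, 110 mm diameter, 55 mm high, loose, a bystander. Origin: centre of its underside.
- mirror: Steel mouth mirror, about 170 mm long, 8 mm thick, loose, lying flat, a bystander. Origin: on the handle, underside, about 64 mm from its end.
- spatula: Mixing spatula with a wooden handle and steel blade, 165 mm long, 12 mm wide, 10 mm high, loose, lying flat, a bystander near the bottles. Origin: underside, near the middle of its length.
- kit: White and blue cardboard polishing-kit box, 55 x 95 mm, 75 mm high, loose, a bystander. Origin: centre of its underside.
Mind the look-alikes: they are no part of the job. Leave any blue or turquoise look-alike of the square_cap alone. Of the things that look like the forceps, take the one that is farthest to the robot's right at the start.

How it is judged:
By the outcome, as a careful person would: the job done as asked, in the order asked, and still so for the second after the job is handed in, while the arm keeps its last pose, push and grip.
It also fails if it takes over 38 s, if anything falls off the work surface, if the arm or the gripper's body presses on something with over 40 N, if the wrist force passes 120 N, or if a joint passes its speed limit or range.

## Working session

There is one attempt and no reset: what is moved stays moved. The work goes in short steps, Python scripts to look and compute and a tool call to move; the robot and the scene stay as the last step left them, time stands still between calls to the robot, and variables do not carry over. Pictures are saved under pics/ and viewed, at most 10 in all, crops included, and the job is handed in when it is done.

Besides the shell and the picture viewer there is one more tool, called after "Emit:" by a JSON object that holds its "method" and its "body". apply_moves: Moves the arm, as the interface text tells. Its arguments: {"type":"object","properties":{"steps":{"type":"array","items":{"type":"object","properties":{"linear":{"type":"array","items":{"type":"number"}},"roll":{"type":"number"}}}},"hand":{"type":"number"},"grip_force":{"type":"number"}},"required":["steps"]}

```bash
mkdir -p pics; cat > h.py <<'E'
from cell import *
import numpy as np, cv2
def save(name,fn):
    p,d=camera(name); P=camera_params(name)
    cv2.imwrite(f'pics/{fn}.png',p[:,:,::-1]); np.savez(f'pics/{fn}.npz',p=p,d=d,K=P['intrinsics'],T=P['T']); return p,d,P
def cloud(fn):
    z=np.load(f'pics/{fn}.npz'); d=z['d'];K=z['K'];T=z['T']
    v,u=np.mgrid[:d.shape[0],:d.shape[1]]
    X=np.stack([(u-K[0,2])/K[0,0]*d,-(v-K[1,2])/K[1,1]*d,-d,np.ones_like(d)],-1)
    W=(X@T.T)[...,:3]; W[d==0]=np.nan; return z['p'],W
E
python3 - <<'E'
from h import *
for n in('top','side'):
    p,d,P=save(n,n+'0'); print(n,P)
s=get_state();print(s)
E
```

```text
top {'intrinsics': array([[405.30520838,   0.        , 277.38304831],
       [  0.        , 405.30520838, 210.32520277],
       [  0.        ,   0.        ,   1.        ]]), 'T': array([[ 0.01437455,  0.99604339, -0.087698  ,  0.45561352],
       [-0.9998121 ,  0.01317714, -0.01421748, -0.03351522],
       [-0.01300562,  0.08788589,  0.99604564,  1.09738137],
       [ 0.        ,  0.        ,  0.        ,  1.        ]])}
side {'intrinsics': array([[408.42654747,   0.        , 279.56924609],
       [  0.        , 408.42654747, 207.16100904],
       [  0.        ,   0.        ,   1.        ]]), 'T': array([[-0.95058324,  0.20615473, -0.23214593,  0.3068738 ],
       [-0.31007185, -0.59253978,  0.74347297,  0.73643575],
       [ 0.01571477,  0.77871487,  0.62718116,  0.76749343],
       [ 0.        ,  0.        ,  0.        ,  1.        ]])}
{'clock': 0.1, 'q': array([ 6.62060745e+01,  1.18799528e+01,  8.83977525e+01, -1.23945833e-03,
        7.98442273e+01, -8.62193209e+00]), 'qd': array([-0.01090944, -0.15734617, -0.12417677,  0.07348951,  0.03481625,
       -0.01062924]), 'tau': array([-7.91798448e-04, -3.84089434e+01, -2.92550433e+01, -3.01817981e-04,
        4.92894105e-03,  8.56156873e-06]), 'eef_pos': array([0.15021822, 0.55433029, 0.24422664]), 'eef_rot': array([[-9.65145418e-01,  2.61712853e-01, -8.39103556e-04],
       [ 2.61714029e-01,  9.65143483e-01, -1.95582808e-03],
       [ 2.97989981e-04, -2.10726368e-03, -9.99997735e-01]]), 'contact_force': array([ 0.05238997,  0.40578215, -1.14788224]), 'moment': array([-0.02471433, -0.04692367, -0.0408322 ]), 'finger_force': 0.0, 'finger_gap': 0.0852505488802959}
```

View pics/top0.png

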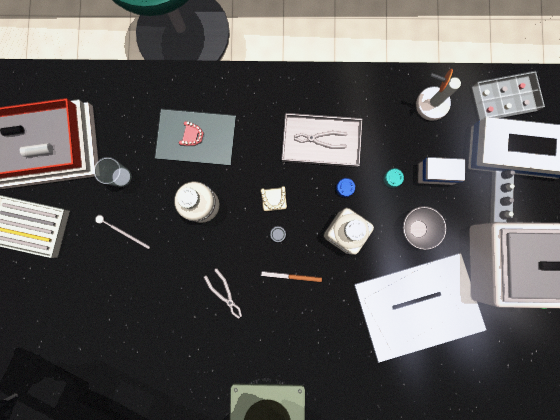

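View pics/side0.png

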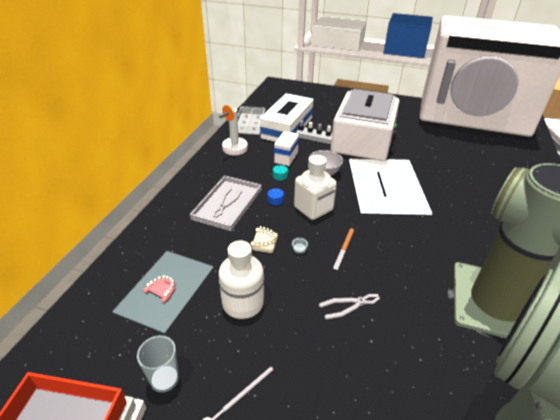

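The steel tray (322,139) holds the forceps and the grey mat (195,135) holds the denture, so the job is the square bottle. Candidates:
- **Forceps:** the one in the tray (322,139) or the one on the bench (222,293). The tray one is farther to the robot's right.
- **Cap:** white on the square bottle (354,230), blue puck (346,187), turquoise puck (395,178), or the round bottle's cap (188,198). I choose the white one at (354,230).

```bash
python3 - <<'E'
from h import *
for fn in('top0','side0'):
    p,W=cloud(fn)
    m=(W[...,0]>.25)&(W[...,0]<.65)&(W[...,1]<-.1)&(W[...,1]>-.32)
    t=m&(W[...,2]>.165)&(W[...,2]<.185)
    q=W[t]; print(fn,len(q),np.median(q[:,2]) , cv2.minEnclosingCircle(q[:,:2].astype(np.float32)))
    b=m&(W[...,2]>.08)&(W[...,2]<.125); q=W[b]; print(cv2.minAreaRect(q[:,:2].astype(np.float32)))
p=cv2.imread('pics/top0.png'); a=cv2.resize(p[90:270,260:440],(600,600),interpolation=cv2.INTER_CUBIC);cv2.imwrite('pics/c1.png',a)
s=get_state()['eef_rot']; print(s.round(3))
E
```

```text
top0 350 0.17248289292934277 ((0.49516719579696655, -0.19942164421081543), 0.024430997669696808)
((0.49502694606781006, -0.19907569885253906), (0.09020914137363434, 0.0912134200334549), 55.895904541015625)
side0 160 0.17211087520744817 ((0.4949261248111725, -0.19903798401355743), 0.02545659802854061)
((0.4936872720718384, -0.19560891389846802), (0.08802630007266998, 0.08945963531732559), 56.26271438598633)
[[-0.965  0.262 -0.001]
 [ 0.262  0.965 -0.002]
 [ 0.    -0.002 -1.   ]]
```

View pics/c1.png

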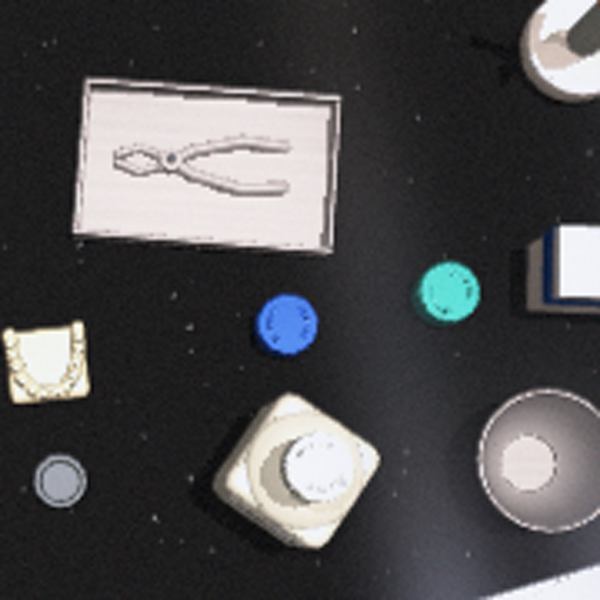

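The crop confirms it: forceps in the steel tray, white cap at crop (318,467) on the square bottle, blue and turquoise pucks standing apart. Cap axis is at (0.495, -0.199), top at z = 0.1725. Moving over there, with a pre-roll clockwise to leave joint 6 room for the twist.

Emit:
{"method": "apply_moves", "body": {"steps": [{"linear": [-0.012, -0.014, 0], "roll": 0.05}, {"linear": [-0.034, -0.041, 0], "roll": 0.12}, {"linear": [-0.058, -0.07, 0], "roll": 0.2}, {"linear": [-0.082, -0.099, 0], "roll": 0.27}, {"linear": [-0.106, -0.128, 0], "roll": 0.35}, {"linear": [-0.13, -0.157, 0], "roll": 0.42}, {"linear": [-0.154, -0.186, 0], "roll": 0.5}, {"linear": [-0.178, -0.215, 0], "roll": 0.57}, {"linear": [-0.202, -0.244, 0], "roll": 0.65}, {"linear": [-0.226, -0.273, 0], "roll": 0.72}, {"linear": [-0.25, -0.302, 0], "roll": 0.77}, {"linear": [-0.265, -0.319, 0], "roll": 0.8}], "hand": 0}}

```text
clock: 1.1
eef_pos: [0.3232, 0.1749, 0.245]
eef_rot: [[-0.481, 0.877, 0.0], [0.877, 0.481, -0.001], [-0.001, -0.0, -1.0]]
contact_force: [-0.1, 0.8, 0.7]
finger_gap: 0.085
finger_force: 0.0
```

```bash
cat >> h.py <<'E'
def go(t):
    s=get_state(); print('t',round(s['clock'],2),'pos',s['eef_pos'].round(4),'q',s['q'].round(1),'F',s['contact_force'].round(1),'gap',s['finger_gap'].round(4),s['finger_force'])
    print('z',s['eef_rot'][:,2].round(3),'y',s['eef_rot'][:,1].round(3),'shift',(s['eef_rot'].T@(np.array(t)-s['eef_pos'])).round(4))
E
python3 -c "
from h import *
go([.495,-.199,.245])"
```

```text
Traceback (most recent call last):
  File "h.py", line 12, in go
    s=get_state(); print('t',round(s['clock'],2),'pos',s['eef_pos'].round(4),'q',s['q'].round(1),'F',s['contact_force'].round(1),'gap',s['finger_gap'].round(4),s['finger_force'])
                                                                                                                                       ^^^^^^^^^^^^^^^^^^^^^
AttributeError: 'float' object has no attribute 'round'
```

```bash
sed -i "s/s\['finger_gap'\].round(4)/s['finger_gap']/" h.py
python3 -c "
from h import *
go([.495,-.199,.245])"
```

```text
t 1.1 pos [0.3232 0.1749 0.245 ] q [ 1.490e+01 -1.530e+01  1.147e+02 -1.000e-01  8.060e+01 -1.380e+01] F [-0.1  0.8  0.7] gap 0.08498523906431854 0.0
z [ 0.    -0.001 -1.   ] y [ 0.877  0.481 -0.   ] shift [-0.4105 -0.0292  0.0005]
```

Emit:
{"method": "apply_moves", "body": {"steps": [{"linear": [-0.02, -0.001, 0], "roll": 0.05}, {"linear": [-0.055, -0.004, 0], "roll": 0.12}, {"linear": [-0.093, -0.007, 0], "roll": 0.2}, {"linear": [-0.131, -0.009, 0], "roll": 0.27}, {"linear": [-0.169, -0.012, 0], "roll": 0.35}, {"linear": [-0.207, -0.015, 0], "roll": 0.42}, {"linear": [-0.245, -0.017, 0], "roll": 0.5}, {"linear": [-0.283, -0.02, 0], "roll": 0.57}, {"linear": [-0.321, -0.023, 0], "roll": 0.65}, {"linear": [-0.359, -0.026, 0], "roll": 0.72}, {"linear": [-0.395, -0.028, 0], "roll": 0.77}, {"linear": [-0.41, -0.029, 0], "roll": 0.8}]}}

```text
clock: 2.1
eef_pos: [0.4972, -0.1991, 0.2447]
eef_rot: [[0.295, 0.956, 0.0], [0.956, -0.295, -0.002], [-0.001, 0.001, -1.0]]
contact_force: [-0.0, 0.4, 0.1]
finger_gap: 0.0853
finger_force: 0.0
```

```bash
python3 - <<'E'
from h import *
save('wrist','w1')
p,W=cloud('w1')
go([.495,-.199,.154])
q=W[(W[...,2]>.165)&(W[...,2]<.18)&(np.hypot(W[...,0]-.495,W[...,1]+.199)<.04)]
print(len(q),np.median(q[:,2]),cv2.minEnclosingCircle(q[:,:2].astype(np.float32)),q.min(0),q.max(0))
E
```

```text
t 2.15 pos [ 0.4976 -0.2001  0.2447] q [-31.1   7.1  93.9  -0.1  78.9 -13.9] F [ 1.5 -1.4  0.3] gap 0.08529126700967415 0.0
z [ 0.001 -0.002 -1.   ] y [ 0.955 -0.296  0.001] shift [ 0.0004 -0.0029  0.0907]
3760 0.17206479892196658 ((0.4963805377483368, -0.20069843530654907), 0.02460145577788353) [ 0.47214269 -0.22451852  0.1650163 ] [ 0.5206853  -0.1763966   0.17445333]
```

View pics/w1.png

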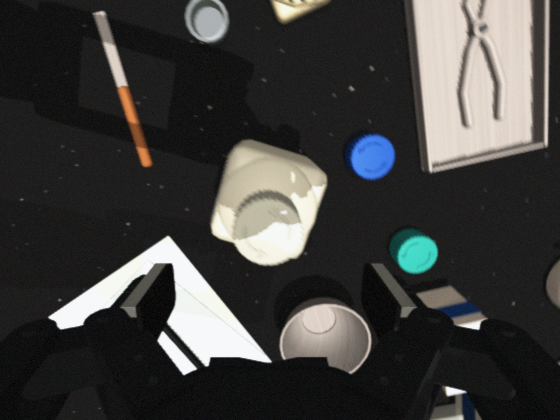

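The wrist view shows the white cap at (267,228), centred between the fingers (155 and 385), with the blue (370,156) and turquoise (413,250) pucks clear. Descending.

Emit:
{"method": "apply_moves", "body": {"steps": [{"linear": [0, -0.002, 0.008]}, {"linear": [0, -0.002, 0.022]}, {"linear": [0, -0.002, 0.036]}, {"linear": [0, -0.002, 0.05]}, {"linear": [0, -0.002, 0.062]}, {"linear": [0, -0.002, 0.073]}, {"linear": [0, -0.002, 0.082]}, {"linear": [0, -0.002, 0.088]}, {"linear": [0, -0.002, 0.091]}, {"linear": [0, -0.002, 0.091]}], "hand": 0}}

```text
schema error: expected keys linear, roll
```

Emit:
{"method": "apply_moves", "body": {"steps": [{"linear": [0, 0, 0]}, {"linear": [0, 0, 0]}, {"linear": [0, 0, 0]}, {"linear": [0, 0, 0]}, {"linear": [0, 0, 0]}, {"linear": [0, 0, 0]}, {"linear": [0, 0, 0]}, {"linear": [0, 0, 0]}, {"linear": [0, 0, 0]}, {"linear": [0, 0, 0]}, {"linear": [0, 0, 0]}, {"linear": [0, 0, 0]}], "hand": 1, "grip_force": 60}}

```text
schema error: expected keys linear, roll
```

```bash
python3 -c "
from h import *
go([.4957,-.1997,.147])
print(get_state()['moment'])"
```

```text
t 2.15 pos [ 0.4976 -0.2001  0.2447] q [-31.1   7.1  93.9  -0.1  78.9 -13.9] F [ 1.5 -1.4  0.3] gap 0.08529126700967415 0.0
z [ 0.001 -0.002 -1.   ] y [ 0.955 -0.296  0.001] shift [-0.     -0.002   0.0977]
[-0.01819421 -0.07070819  0.01863105]
```

Roll is required in each row; resending.

Emit:
{"method": "apply_moves", "body": {"steps": [{"linear": [0, -0.002, 0.008], "roll": 0}, {"linear": [0, -0.002, 0.022], "roll": 0}, {"linear": [0, -0.002, 0.036], "roll": 0}, {"linear": [0, -0.002, 0.05], "roll": 0}, {"linear": [0, -0.002, 0.062], "roll": 0}, {"linear": [0, -0.002, 0.073], "roll": 0}, {"linear": [0, -0.002, 0.082], "roll": 0}, {"linear": [0, -0.002, 0.088], "roll": 0}, {"linear": [0, -0.002, 0.091], "roll": 0}, {"linear": [0, -0.002, 0.091], "roll": 0}], "hand": 0}}

```text
clock: 2.98
eef_pos: [0.4939, -0.1941, 0.1537]
eef_rot: [[0.29, 0.957, -0.001], [0.957, -0.29, 0.001], [0.0, -0.001, -1.0]]
contact_force: [0.4, -0.4, 0.6]
finger_gap: 0.0855
finger_force: 0.0
```

```bash
python3 -c "
from h import *
go([.4957,-.1997,.154])"
```

```text
t 2.98 pos [ 0.4939 -0.1941  0.1537] q [-30.8  12.   99.7   0.   68.4 -14. ] F [ 0.4 -0.4  0.6] gap 0.08547665456784301 0.0
z [-0.001  0.001 -1.   ] y [ 0.957 -0.29  -0.001] shift [-0.0048  0.0033 -0.0003]
```

Emit:
{"method": "apply_moves", "body": {"steps": [{"linear": [0, 0, 0], "roll": 0}, {"linear": [0, 0, 0], "roll": 0}]}}

```text
clock: 3.15
eef_pos: [0.4948, -0.1947, 0.1551]
eef_rot: [[0.29, 0.957, 0.001], [0.957, -0.29, -0.001], [-0.0, 0.002, -1.0]]
contact_force: [0.1, -0.5, -0.2]
finger_gap: 0.0857
finger_force: 0.0
```

```bash
python3 -c "
from h import *
go([.4957,-.1997,.154])"
```

```text
t 3.15 pos [ 0.4948 -0.1947  0.1551] q [-30.8  11.9  99.6   0.   68.4 -14. ] F [ 0.1 -0.5 -0.2] gap 0.08570114659259362 0.0
z [ 0.001 -0.001 -1.   ] y [ 0.957 -0.29   0.002] shift [-0.0045  0.0023  0.0011]
```

Emit:
{"method": "apply_moves", "body": {"steps": [{"linear": [-0.002, 0.001, 0.0], "roll": 0}, {"linear": [-0.0045, 0.002, 0.0005], "roll": 0}, {"linear": [-0.0045, 0.002, 0.0005], "roll": 0}, {"linear": [-0.0045, 0.002, 0.0005], "roll": 0}]}}

```text
clock: 3.48
eef_pos: [0.495, -0.1996, 0.154]
eef_rot: [[0.29, 0.957, 0.0], [0.957, -0.29, -0.0], [-0.0, 0.0, -1.0]]
contact_force: [0.5, 0.6, 0.3]
finger_gap: 0.0854
finger_force: 0.0
```

```bash
python3 - <<'E'
from h import *
go([.4957,-.1997,.154])
save('side','s1')
save('wrist','w2')
a=cv2.imread('pics/s1.png')[140:240,260:390]; b=cv2.imread('pics/w2.png')
cv2.imwrite('pics/c2.png',np.hstack([cv2.resize(a,(390,300),interpolation=cv2.INTER_CUBIC),cv2.resize(b,(400,300))]))
go([.4957,-.1997,.154])
E
```

```text
t 3.48 pos [ 0.495  -0.1996  0.154 ] q [-31.3  12.3  99.3   0.   68.4 -14.4] F [0.5 0.6 0.3] gap 0.08538872798822776 0.0
z [ 0. -0. -1.] y [ 0.957 -0.29   0.   ] shift [0.0001 0.0007 0.    ]
t 3.58 pos [ 0.4948 -0.1994  0.1538] q [-31.2  12.3  99.3   0.   68.4 -14.4] F [ 0.6 -0.3 -0.5] gap 0.08535890825840713 0.0
z [ 0. -0. -1.] y [ 0.957 -0.29   0.   ] shift [-0.0001  0.0009 -0.0002]
```

View pics/c2.png

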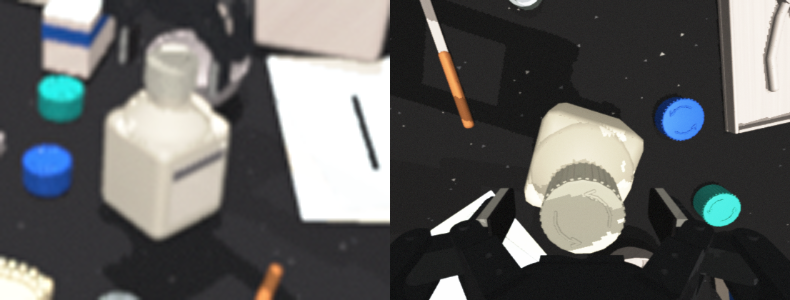

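The fingers straddle the cap (wrist half at about (582,212)), centred. Closing.

Emit:
{"method": "apply_moves", "body": {"steps": [{"linear": [0, 0.001, 0], "roll": 0}, {"linear": [0, 0.001, 0], "roll": 0}, {"linear": [0, 0.001, 0], "roll": 0}, {"linear": [0, 0.001, 0], "roll": 0}, {"linear": [0, 0.001, 0], "roll": 0}, {"linear": [0, 0.001, 0], "roll": 0}, {"linear": [0, 0.001, 0], "roll": 0}, {"linear": [0, 0.001, 0], "roll": 0}, {"linear": [0, 0.001, 0], "roll": 0}, {"linear": [0, 0.001, 0], "roll": 0}, {"linear": [0, 0.001, 0], "roll": 0}, {"linear": [0, 0.001, 0], "roll": 0}], "hand": 1, "grip_force": 70}}

```text
clock: 4.58
eef_pos: [0.4959, -0.1996, 0.154]
eef_rot: [[0.29, 0.957, 0.0], [0.957, -0.29, -0.0], [-0.0, 0.0, -1.0]]
contact_force: [-2.2, 0.6, 4.9]
finger_gap: 0.0469
finger_force: 71.6
```

```bash
python3 - <<'E'
from h import *
go([.4957,-.1997,.148])
E
```

```text
t 4.58 pos [ 0.4959 -0.1996  0.154 ] q [-31.2  12.4  99.2   0.   68.4 -14.4] F [-2.2  0.6  4.9] gap 0.04686676532983724 71.61780579015613
z [ 0. -0. -1.] y [ 0.957 -0.29   0.   ] shift [-0.0002 -0.0001  0.006 ]
```

Gripped. Press down about 6 mm and check.

Emit:
{"method": "apply_moves", "body": {"steps": [{"linear": [0, 0, 0.001], "roll": 0}, {"linear": [0, 0, 0.002], "roll": 0}, {"linear": [0, 0, 0.003], "roll": 0}, {"linear": [0, 0, 0.004], "roll": 0}, {"linear": [0, 0, 0.005], "roll": 0}, {"linear": [0, 0, 0.006], "roll": 0}, {"linear": [0, 0, 0.006], "roll": 0}, {"linear": [0, 0, 0.006], "roll": 0}]}}

```text
clock: 5.25
eef_pos: [0.496, -0.1996, 0.1494]
eef_rot: [[0.29, 0.957, 0.0], [0.957, -0.29, -0.0], [-0.0, 0.0, -1.0]]
contact_force: [-4.4, 2.7, 12.4]
finger_gap: 0.047
finger_force: 72.4
```

```bash
python3 - <<'E'
from h import *
go([.4957,-.1997,.148])
E
```

```text
t 5.25 pos [ 0.496  -0.1996  0.1494] q [-31.2  12.7  99.4  -0.   67.9 -14.4] F [-4.4  2.7 12.4] gap 0.046952770413753314 72.38090867176652
z [ 0. -0. -1.] y [ 0.957 -0.29   0.   ] shift [-0.0002 -0.0002  0.0014]
```

Emit:
{"method": "apply_moves", "body": {"steps": [{"linear": [0, 0, 0.001], "roll": 0}, {"linear": [0, 0, 0.002], "roll": 0}, {"linear": [0, 0, 0.002], "roll": -0.05}, {"linear": [0, 0, 0.002], "roll": -0.12}, {"linear": [0, 0, 0.002], "roll": -0.19}, {"linear": [0, 0, 0.002], "roll": -0.26}, {"linear": [0, 0, 0.002], "roll": -0.33}, {"linear": [0, 0, 0.002], "roll": -0.4}, {"linear": [0, 0, 0.002], "roll": -0.47}, {"linear": [0, 0, 0.002], "roll": -0.54}, {"linear": [0, 0, 0.002], "roll": -0.58}, {"linear": [0, 0, 0.002], "roll": -0.58}]}}

```text
clock: 6.25
eef_pos: [0.4965, -0.2, 0.1481]
eef_rot: [[-0.283, 0.959, 0.002], [0.959, 0.283, -0.001], [-0.002, 0.001, -1.0]]
contact_force: [-3.8, 2.1, 15.4]
finger_gap: 0.0465
finger_force: 72.7
```

```bash
python3 - <<'E'
from h import *
go([.4957,-.1997,.148]); print(get_state()['moment'])
E
```

```text
t 6.25 pos [ 0.4965 -0.2     0.1481] q [-31.2  12.8  99.4  -0.   67.6 -47.7] F [-3.8  2.1 15.4] gap 0.0465281617165017 72.69809307530522
z [ 0.002 -0.001 -1.   ] y [0.959 0.283 0.001] shift [ 0.0005 -0.0007  0.0001]
[ 0.43234341  0.8169125  -0.01033179]
```

Emit:
{"method": "apply_moves", "body": {"steps": [{"linear": [0, 0, 0], "roll": -0.05}, {"linear": [0, 0, 0], "roll": -0.12}, {"linear": [0, 0, 0], "roll": -0.19}, {"linear": [0, 0, 0], "roll": -0.26}, {"linear": [0, 0, 0], "roll": -0.33}, {"linear": [0, 0, 0], "roll": -0.4}, {"linear": [0, 0, 0], "roll": -0.47}, {"linear": [0, 0, 0], "roll": -0.52}, {"linear": [0, 0, 0], "roll": -0.53}, {"linear": [0, 0, 0], "roll": -0.53}]}}

```text
clock: 7.08
eef_pos: [0.4961, -0.1997, 0.1479]
eef_rot: [[-0.729, 0.685, 0.001], [0.685, 0.729, -0.001], [-0.001, 0.0, -1.0]]
contact_force: [-5.5, 2.5, 14.5]
finger_gap: 0.047
finger_force: 72.7
```

```bash
python3 - <<'E'
from h import *
go([.4957,-.1997,.148]); print(get_state()['moment'])
save('side','s2'); save('wrist','w3')
p,W=cloud('s2')
b=(W[...,0]>.4)&(W[...,0]<.6)&(W[...,1]<-.1)&(W[...,1]>-.3)&(W[...,2]>.05)&(W[...,2]<.11); print(cv2.minAreaRect(W[b][:,:2].astype(np.float32)))
a=cv2.imread('pics/s2.png')[140:240,260:390]; b=cv2.imread('pics/w3.png')
cv2.imwrite('pics/c3.png',np.hstack([cv2.resize(a,(390,300),interpolation=cv2.INTER_CUBIC),cv2.resize(b,(400,300))]))
E
```

```text
t 7.08 pos [ 0.4961 -0.1997  0.1479] q [-31.2  12.8  99.5  -0.   67.7 -78. ] F [-5.5  2.5 14.5] gap 0.04703285059432559 72.6755079254508
z [ 0.001 -0.001 -1.   ] y [0.685 0.729 0.   ] shift [ 0.0004 -0.0003 -0.0001]
[ 0.35760166  0.88378476 -0.11180159]
((0.49259331822395325, -0.1967165768146515), (0.09246774017810822, 0.09180394560098648), 54.244510650634766)
```

View pics/c3.png

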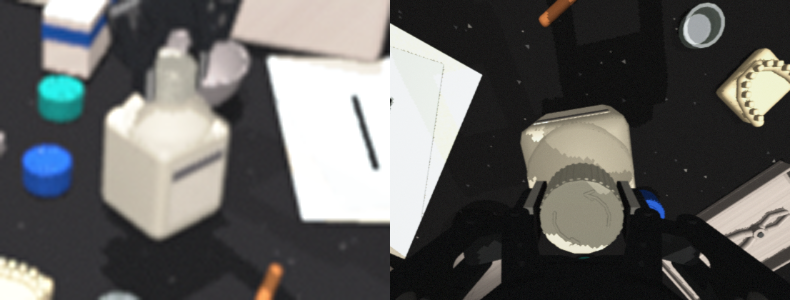

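The bottle hasn't turned and the cap turned with the gripper (63.7°). Lifting a little to check the force.

Emit:
{"method": "apply_moves", "body": {"steps": [{"linear": [0, 0, -0.002], "roll": 0}, {"linear": [0, 0, -0.004], "roll": 0}, {"linear": [0, 0, -0.006], "roll": 0}, {"linear": [0, 0, -0.008], "roll": 0}, {"linear": [0, 0, -0.01], "roll": 0}, {"linear": [0, 0, -0.012], "roll": 0}, {"linear": [0, 0, -0.012], "roll": 0}]}}

```text
clock: 7.77
eef_pos: [0.4957, -0.1996, 0.1575]
eef_rot: [[-0.728, 0.685, -0.0], [0.685, 0.728, 0.0], [0.0, -0.0, -1.0]]
contact_force: [0.3, 0.3, -0.2]
finger_gap: 0.0467
finger_force: 71.8
```

```bash
python3 - <<'E'
from h import *
go([.4957,-.1997,.205]); print(get_state()['moment'])
E
```

```text
t 7.77 pos [ 0.4957 -0.1996  0.1575] q [-31.2  12.1  99.   -0.   68.8 -78. ] F [ 0.3  0.3 -0.2] gap 0.04669658371796748 71.76271375268698
z [-0.  0. -1.] y [ 0.685  0.728 -0.   ] shift [-0.0001 -0.0001 -0.0475]
[-0.01350451 -0.04166933  0.0370833 ]
```

Emit:
{"method": "apply_moves", "body": {"steps": [{"linear": [0, 0, -0.003], "roll": 0}, {"linear": [0, 0, -0.008], "roll": 0}, {"linear": [0, 0, -0.014], "roll": 0}, {"linear": [0, 0, -0.02], "roll": 0}, {"linear": [0, 0, -0.026], "roll": 0}, {"linear": [0, 0, -0.032], "roll": 0}, {"linear": [0, 0, -0.038], "roll": 0}, {"linear": [0, 0, -0.043], "roll": 0}, {"linear": [0, 0, -0.046], "roll": 0}, {"linear": [0, 0, -0.046], "roll": 0}, {"linear": [0, 0, -0.046], "roll": 0}, {"linear": [0, 0, -0.046], "roll": 0}]}}

```text
clock: 8.77
eef_pos: [0.4955, -0.1994, 0.2034]
eef_rot: [[-0.728, 0.685, -0.001], [0.685, 0.728, 0.0], [0.001, -0.0, -1.0]]
contact_force: [0.7, 0.5, 0.3]
finger_gap: 0.0467
finger_force: 71.8
```

```bash
python3 - <<'E'
from h import *
save('side','s3')
go([.4957,-.1997,.2035])
a=cv2.imread('pics/s3.png')[80:240,220:430]
cv2.imwrite('pics/c4.png',cv2.resize(a,(787,600),interpolation=cv2.INTER_CUBIC))
E
```

```text
t 8.82 pos [ 0.4955 -0.1994  0.2033] q [-31.2   9.1  96.7  -0.   74.3 -78. ] F [ 0.2 -1.   0.1] gap 0.04698925814308335 71.79290598258376
z [-0.001  0.    -1.   ] y [ 0.685  0.728 -0.   ] shift [-0.0004 -0.0001 -0.0002]
```

View pics/c4.png

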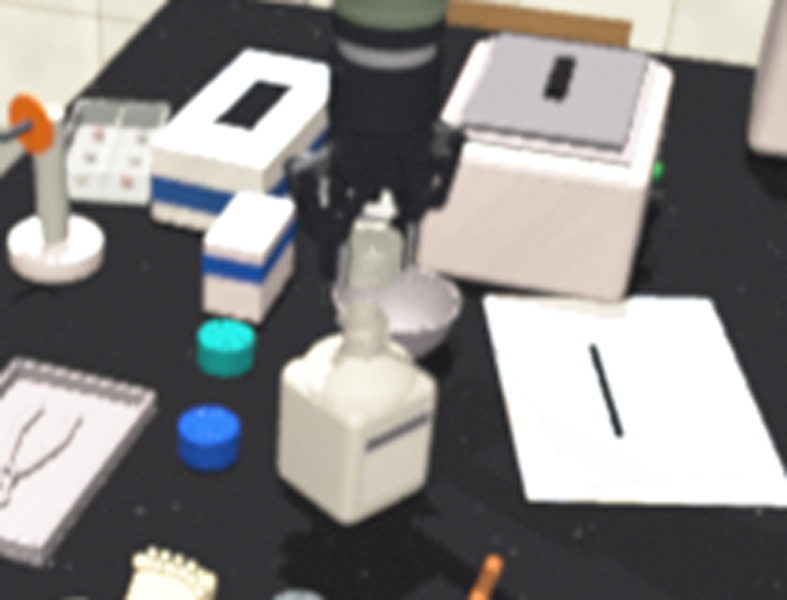

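The cap (375,250) is held above the bare neck (368,325), the square bottle still stands in place, and nothing else has moved. Handing in.

```bash
python3 -c "
from cell import *
print(close_job())"
```

```text
the job is handed in; nothing more can be done
None
```

The tray held the forceps, so I opened the square bottle; its cap is held level about 3 cm above the mouth, the bottle is still standing in place, and the job is handed in at about 9 s of the 38 s allowed.

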